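# Release the jar rack's ratchet stop and push it back

### The arm

A 6-joint arm with a two-finger parallel gripper is mounted at the origin on the work surface. World frame = base frame: x ahead of the robot, y to its left, z up, the work surface at z = 0. Lengths are in m, angles in degrees, forces in N, time in s.
With the tool pointing down it reaches from about 0.35 to 0.875 m from the base axis. Payload 4.2 kg.
Tool frame: the origin (TCP) lies on the centre line of the jaws, within the pads' length; the fingertips stand 11 mm ahead of it and the grasp point (between the pads) lies 8 mm behind it; z points along the fingers, y is the direction in which the jaws open and shut (so a half turn about z gives the same grasp; the last joint's range is limited). The gripper opens to 87 mm and grips with 3 to 60 N. Pads are 19 mm wide; open, the fingers measure 117 mm over their backs; the gripper's body (75 mm by 190 mm) begins 51 mm behind the grasp point.
Start: joints at [80.707, 22.042, 0.453, 0, -68.411, -14.817], TCP at [0.255, 0.57, 0.234] pointing down, gripper open.
Joint ranges: [-179.83, 179.83], [-69.29, 118.12], [-61.27, 80.66], [-181.25, 117.63], [-171.15, -9.14], [-177.46, 177.46]. Speed limits (degrees/s): [159.86, 159.86, 180, 180, 180, 180].

### API

Orientations are given as [roll, pitch, yaw] about the fixed x, y, z axes, in that order (R = Rz(yaw) Ry(pitch) Rx(roll)).
In Python, from cell import bot gives the robot as it stands.
- The arm moves only by the shell command python3 -m jog 'ROWS' [OPENING]. ROWS is JSON, a list that holds one entry, the list of rows, each a list of 4 numbers: the shift along the tool's x, y, z in mm, then the turn about the tool's z in rad. In form: [[[x, y, z, roll], ...]]. A call has exactly 5 rows; each row is the pose to reach, as a shift and turn from the pose measured when the call began, along the tool's axes at that moment; what a row does not reach only later rows make up. A row lasts 1/10 s, in which the tool goes at most 50 mm and 8.59 degrees, less where a joint would pass 70% of its speed; a pose out of reach is approached as far as the arm can. A call with a gripper value outside its range is refused whole. OPENING is the opening, from -1 (shut) to 1 (fully open), set as the call begins (- or left out, the last holds). The fingers move at their own pace and stop on an object; the grip force is fixed at half the most. Time passes only in rows, so rows that repeat a pose let the fingers close, or fill a call up. It gives the time, the measured TCP pose, the force and the opening at its end, in the units of the state.
- bot.get_state(): the state, without advancing time (a new reading comes with each control period).
- bot.capture(name): name is "scene" or "top" or "wrist"; returns a dict with "img" (480x640x3 uint8, blue, green, red), "camera_matrix" (3x3 intrinsics, pixels), "R" (3x3) and "t" (3): a world point X has camera coordinates R X + t; the wrist camera has in their place "hand_eye" (4x4, takes a point from camera to tool coordinates, whose origin is the TCP and whose axes are the flange's). Camera axes: x right, y down, z forward; pixel columns grow to the right and rows downward; lengths in m; the calibration is good to about 2 mm. A picture is of the moment at which its call begins: read the wrist's pose just before it. There is no depth.
- bot.sign_off(): hands the job in, once; it reports no verdict.
Trained networks look in a picture, given as the dict that the camera call returned (one of the last four; its "shot" number tells which), for a name from the list of things; names that differ only in an ending like _2 or _b are one class to them, and where a whole thing is asked for, a point or a joint stands for the part that bears it (a point fixed in the world has none). Each returns a list of dicts, best first, with "confidence" (0 to 1); they miss things now and then, are a little off and sometimes report something else, mostly with a low value. They report only what shows in the picture. A call takes as long as a camera call. They do not tell look-alikes from the thing itself.
- bot.recognise(picture, label): "box" ([left, top, width, height] in pixels, round what is visible of it).
- bot.regions_of(picture, label): "pixels" (480x640 bool, what is visible of it) and "box" ([left, top, width, height] in pixels, round what is visible of it).
The state is a dict: "time_s": time; "joint_positions": joint angles; "joint_vel": joint speeds; "joint_efforts": joint torques, N m; "tool_pos": TCP position; "ee_rot": TCP orientation; "ft_force": force on the tool from outside, world axes, zero at the start; "wrist_torque": the same for the moment, N m; "grip_width": opening from 0.0 (shut) to 1.0 (fully open).
Only numpy, scipy, OpenCV 4.12 (cv2) and the standard library are available. Lean on these libraries where they do the work, as an engineer would, in place of code of your own. Each camera call takes 0.05 s, during which the arm holds its last target. There are 200 camera calls.

### The job

Free the two pickle jars in the jar rack: press the flat release pad on top of the sliding jaw down and, keeping it pressed, push the jaw back along its bar, away from the jars, all the way to the end of its travel; then let go so that the pad springs up and the jaw locks there. Use only the fingertips or the outside of the fingers: grasp and lift nothing, and leave the jars and everything else on the shelf standing where it is.

Things in the scene. Friction and masses are not known exactly. Their poses are not given: they have to be found in the camera images.
- rack: Jar rack fixed on the marble: wooden base plate 150 x 400 x 6 mm. Origin: centre of its underside; y runs along the toothed bar, z up. Bar: 14 mm wide, z 40 to 56 mm, above x = +40 mm, ending at a post at y = +192 mm. Fixed end plate (top 76 mm up) at the -y end. Two jars stand on the plate between the end plate and the sliding jaw.
- jaw_body (a joint): Sliding jaw along the bar, m: 0 = closest to the jars, 0.130 = all the way back (solid stop); grows to rack +y, away from the jars; starts 0 to 0.045. 350 g carriage 64 mm long, jaw plate 130 mm wide on its jar side, top 72 mm up. Teeth every 13 mm stop it going back (up to 13 mm play) while the pad is up; pad down, it slides with 2.5 N friction.
- pad_body (a joint): How far the release pad is pressed down, m: 0 to 0.014, spring 3 N at the top to 7 N at the bottom. Untouched it stands at 0 to 0.006, as its blade sits on the teeth; the jaw is free from about 0.007 on. Keep it down while the jaw is pushed back; let go, it springs up and locks the jaw again.
- pad_top (a point): Centre of the top face of the release pad: flat black rubber plate 46 mm (rack x) by 40 mm (rack y) by 8 mm on top of the sliding jaw, top 84 mm above the marble when fully up. Moves with pad and jaw; axes as the rack's. Open above and on its jar side (jaw plate and jars are low); the push lug stands at its back.
- lug_face (a point): Middle of the push lug's face that looks to the pad and the jars, 105 mm above the marble. The lug is an upright aluminium plate on the jaw, 60 mm wide (rack x), 12 mm thick, top 119 mm up; its face is 22 mm to rack +y of the pad's centre (2 mm behind the pad's edge). Pushing it to rack +y moves the jaw back. Axes as the rack's.
- jar_near: Loose amber pickle jar with steel cap, 62 mm across, 85 mm high, 300 g, on the base plate next to the fixed end plate. Origin: centre of its underside.
- jar_far: Loose jar like the other, next to the sliding jaw. Origin: centre of its underside.
- bottle: Tall green glass bottle with a cork stopper, 68 mm across, 250 mm high, on the marble off the end-plate end of the rack. Origin: centre of its underside.
- bowl: White ceramic bowl, 110 mm across, 50 mm high, on the marble on the robot's side of the rack. Origin: centre of its underside.
- pan_lid: Aluminium lid, 100 mm across, 27 mm high with its knob, on the marble beyond the rack. Origin: centre of its underside.
- spoon: Pink plastic measuring spoon, 130 mm long, lying on the marble beyond the rack. Origin under its middle.
- crock: Terracotta crock, 100 mm across, 104 mm high, on the marble off the back end (rack +y) of the bar. Origin: centre of its underside.
Mind the look-alikes: they are no part of the job. Leave any turquoise or yellow look-alike of the jar_near alone.

How it is judged (in metres and radians):
On the way, in this order (a step that is already met when the one before it is completed fails the run):
1. the release pad is pressed down, the jaw not yet pushed back (value of joint pad_body above 0.0075 m and value of joint jaw_body below 0.07 m), for 0.1 s.
2. the jaw is pushed back to the end of its travel (value of joint jaw_body above 0.12 m), for 0.1 s.
At the end, for the whole second after the job is handed in: The jaw stands within 10 mm of the back end of its travel (joint over 0.120) and at rest, the release pad is up (under 0.007); jars are within 30 mm and the other things within 40 mm of where they started, and jars, bottle and crock are upright (value of joint jaw_body above 0.12 m and value of joint pad_body below 0.007 m and not (velocity of joint jaw_body above 0.01 m/s) and not (velocity of joint jaw_body below -0.01 m/s) and distance of each of jar_near, jar_far from where it was at the start of the episode below 0.03 m and distance of each of bottle, bowl, pan_lid, spoon, crock from where it was at the start of the episode below 0.04 m and angle between each of jar_near, jar_far, bottle, crock's own z axis and vertical below 0.15 rad); the robot touches nothing.
It fails at once if a jar is shifted by over 30 mm, lifted or tipped (distance of any of jar_near, jar_far from where it was at the start of the episode above 0.03 m or height (world z) of any of jar_near, jar_far above 0.02 m or angle between any of jar_near, jar_far's own z axis and vertical above 0.35 rad).
It fails at once if another thing on the shelf is shifted by over 40 mm, or lifted (distance of any of bottle, bowl, pan_lid, spoon, crock from where it was at the start of the episode above 0.04 m or height (world z) of any of bottle, bowl, pan_lid, spoon, crock above 0.02 m).
It also fails if it takes over 32 s, if anything falls off the work surface, if the arm or the gripper's body presses on something with over 40 N, if the wrist force passes 120 N, or if a joint passes its speed limit or range.

## Working session

There is one attempt and no reset: what is moved stays moved. The work goes in short steps, Python scripts to look and compute and a shell command to move; the robot and the scene stay as the last step left them, time stands still between calls to the robot, and variables do not carry over. Pictures are saved under pics/ and viewed, about 8 in all and at most 12, crops included, and the job is handed in when it is done.

```bash
mkdir -p pics
python3 - <<'E'
from cell import bot
import cv2,numpy as np
s=bot.get_state();print(s)
for n in ("scene","top"):
    p=bot.capture(n);cv2.imwrite(f"pics/{n}0.png",p["img"])
    print(n,p["camera_matrix"].tolist(),p["R"].tolist(),p["t"].tolist())
    for l in ("rack","jaw_body","pad_body","pad_top","lug_face","jar_near","bottle","crock"):
        try: print(l,[(np.round(d["box"]).tolist(),round(d["confidence"],2)) for d in bot.recognise(p,l)])
        except Exception as e: print(l,e)
E
```

```text
{'time_s': 0.0, 'joint_positions': array([ 8.07072380e+01,  2.20897684e+01,  3.78104646e-01, -3.12557251e-02,
       -6.84118847e+01, -1.48179028e+01]), 'joint_vel': array([ 0.00079525,  0.003575  , -0.01292201, -0.05510365, -0.01083841,
        0.08132527]), 'joint_efforts': array([-9.19236882e-04, -3.90663207e+01,  1.87402046e+01,  4.22001645e+00,
        1.08812356e-02, -2.03806576e-04]), 'tool_pos': array([0.25503058, 0.56994034, 0.23245274]), 'ee_rot': array([ 1.79873131e+02, -3.52534052e-03, -2.41221922e+01]), 'ft_force': array([ 0.33708795, -0.16645996,  0.00370541]), 'wrist_torque': array([ 0.02759677,  0.02281194, -0.00319954]), 'grip_width': 0.999518244495585}
scene [[574.510772274882, 0.0, 323.34769383826], [0.0, 574.510772274882, 239.69311981788076], [0.0, 0.0, 1.0]] [[0.7759904854541331, 0.6305770405295484, -0.014538309449687337], [0.3840530028857276, -0.49065008956144024, -0.7821545758913683], [-0.5003419405357842, 0.6013610276450801, -0.622914807153064]] [-0.4793614373690432, -0.12079043886347807, 1.5831476274225578]
rack [([234.0, 220.0, 168.0, 108.0], 0.64), ([273.0,
[... 781 characters left out ...]
63303, -0.988395932127253]] [0.03169539602380486, 0.5756314489941347, 1.0970259813081928]
rack [([220.0, 207.0, 176.0, 82.0], 0.78)]
jaw_body [([281.0, 208.0, 32.0, 64.0], 0.8), ([288.0, 215.0, 20.0, 19.0], 0.72)]
pad_body [([288.0, 215.0, 18.0, 20.0], 0.74)]
pad_top [([286.0, 216.0, 22.0, 21.0], 0.71)]
lug_face [([280.0, 205.0, 35.0, 70.0], 0.86), ([344.0, 168.0, 41.0, 38.0], 0.64)]
jar_near [([345.0, 306.0, 28.0, 26.0], 0.97), ([413.0, 200.0, 34.0, 33.0], 0.88), ([356.0, 258.0, 33.0, 23.0], 0.63), ([397.0, 306.0, 31.0, 27.0], 0.61), ([297.0, 322.0, 26.0, 30.0], 0.59)]
bottle [([220.0, 208.0, 178.0, 80.0], 0.67), ([408.0, 246.0, 48.0, 38.0], 0.56)]
crock [([163.0, 191.0, 46.0, 46.0], 0.63)]
```

Run:
```python
import cv2
a=cv2.imread("pics/top0.png")[150:370,140:480];cv2.imwrite("pics/topc.png",cv2.resize(a,None,fx=2.35,fy=2.35,interpolation=2))
a=cv2.imread("pics/scene0.png")[160:390,160:460];cv2.imwrite("pics/scenec.png",cv2.resize(a,None,fx=2.6,fy=2.6,interpolation=2))
```

```text
(no output)
```

View pics/topc.png

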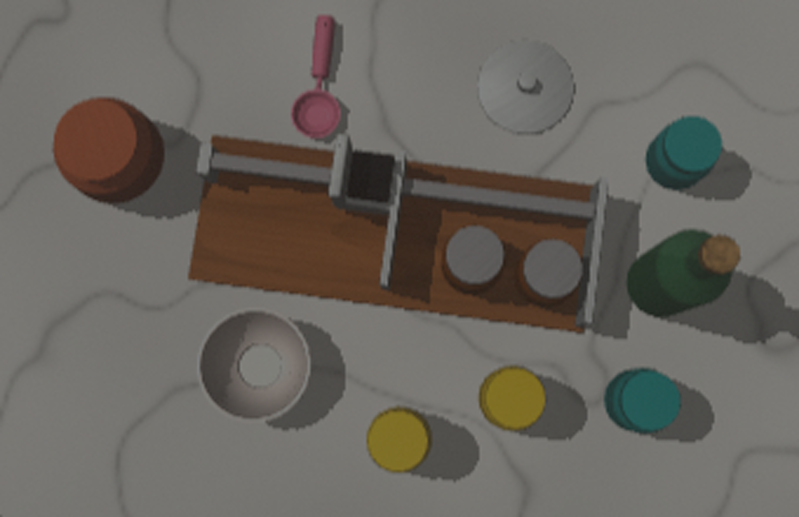

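View pics/scenec.png

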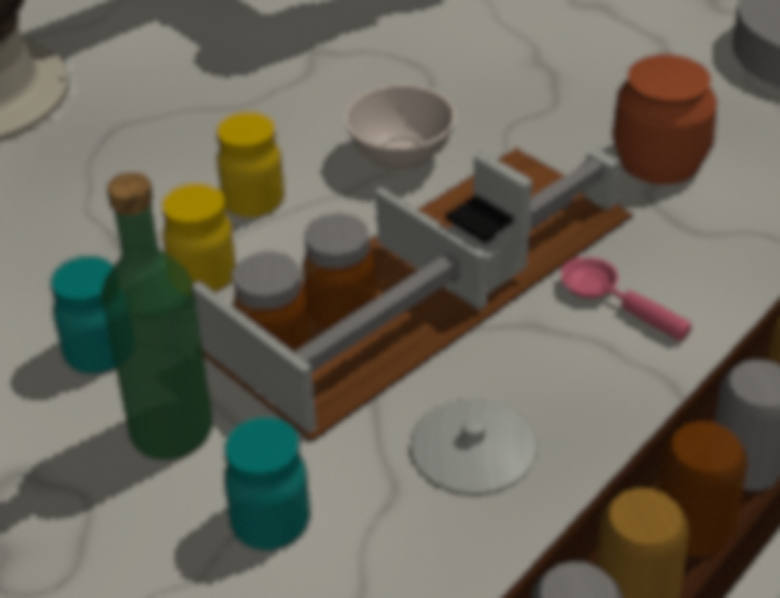

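The top view shows the jaw with its black pad at about pixel (297, 225). The lug is on its left (rack +y, towards the crock), and the two steel-capped amber jars are on its right, at about (341, 259) and (375, 264). Look-alikes are the turquoise jars at (432, 214) and (413, 320) and the yellow ones at (309, 337) and (358, 319). The only other black part near the jaw is its shadow. Next I'll measure from both views.

```bash
cat > h.py <<'E'
import numpy as np
K={"top":np.array([[496.391,0,315.44],[0,496.391,242.899],[0,0,1]]),"scene":np.array([[574.511,0,323.348],[0,574.511,239.693],[0,0,1]])}
from cell import bot
def ray(p,uv,z):
    R=np.array(p["R"]);t=np.array(p["t"]);d=R.T@np.linalg.inv(p["camera_matrix"])@[*uv,1];c=-R.T@t
    return c+d*(z-c[2])/d[2]
E
python3 - <<'E'
from h import *
import cv2
T=bot.capture("top");S=bot.capture("scene")
tc=lambda x,y:(x/2.35+140,y/2.35+150); sc=lambda x,y:(x/2.6+160,y/2.6+160)
C=[ray(T,tc(*c),.006)[:2] for c in((212,135),(190,278),(583,330),)]
print("plate",np.round(C,4).tolist(), np.linalg.norm(C[0]-C[1]),np.linalg.norm(C[1]-C[2]))
d=C[1]-C[2];print("yaw of rack y",np.degrees(np.arctan2(d[1],d[0])), "centre",(C[0]+C[2])/2)
for n,p in(("top",T),("scene",S)):
    r=bot.regions_of(p,"pad_body")
    for q in r[:2]:
        ys,xs=np.nonzero(q["pixels"]);print(n,q["confidence"],len(xs),xs.mean(),ys.mean(),[np.round(ray(p,(xs.mean(),ys.mean()),z),4).tolist() for z in(.080,.084)])
print("pad eye top",ray(T,tc(370,177),.082),"scene",ray(S,sc(479,218),.082))
print("post top",ray(T,tc(205,157),.06),"endplate top ends",ray(T,tc(602,183),.076),ray(T,tc(590,322),.076))
print("jaw plate top",ray(T,tc(401,160),.072),ray(T,tc(386,283),.072))
print("lug top corners",ray(T,tc(341,140),.119),ray(T,tc(337,193),.119))
print("lug top scene",ray(S,sc(479,157),.119),ray(S,sc(525,187),.119))
for n,c in(("jarf",(475,258)),("jarn",(552,268))):print(n,ray(T,tc(*c),.085))
print("crock",ray(T,tc(95,140),.104)); print("bottle top",ray(T,tc(722,253),.25))
I=T["img"][195:295,250:400];cv2.imwrite("pics/close.png",cv2.resize(I,None,fx=5,fy=5,interpolation=2))
E
```

```text
plate [[0.6625, 0.2521], [0.5151, 0.267], [0.4718, -0.1274]] 0.14813930196956845 0.396815623551942
yaw of rack y 83.73762467156901 centre [0.56717947 0.06233508]
top 0.61 344 297.6511627906977 223.94767441860466 [[0.6113, 0.0848, 0.08], [0.6106, 0.0846, 0.084]]
top 0.35 964 296.99896265560164 230.16078838174275 [[0.5972, 0.0859, 0.08], [0.5965, 0.0856, 0.084]]
scene 0.55 298 344.36577181208054 243.66107382550337 [[0.6099, 0.0857, 0.08], [0.6129, 0.0817, 0.084]]
pad eye top [0.60783991 0.08506718 0.082     ] scene [0.61158891 0.0830155  0.082     ]
post top [0.62841355 0.24750692 0.06      ] endplate top ends [ 0.60781557 -0.13599463  0.076     ] [ 0.47527669 -0.12457019  0.076     ]
jaw plate top [0.6269736  0.05624689 0.072     ] [0.50807196 0.06753387 0.072     ]
lug top corners [0.63502814 0.11093108 0.119     ] [0.58530375 0.11299704 0.119     ]
lug top scene [0.58852541 0.11261323 0.119     ] [0.64437508 0.10291006 0.119     ]
jarf [ 0.53215358 -0.0157193   0.085     ]
jarn [ 0.52430895 -0.08782993  0.085     ]
crock [0.63355913 0.34307909 0.104     ]
bottle top [ 0.52068203 -0.20479163  0.25      ]
```

View pics/close.png

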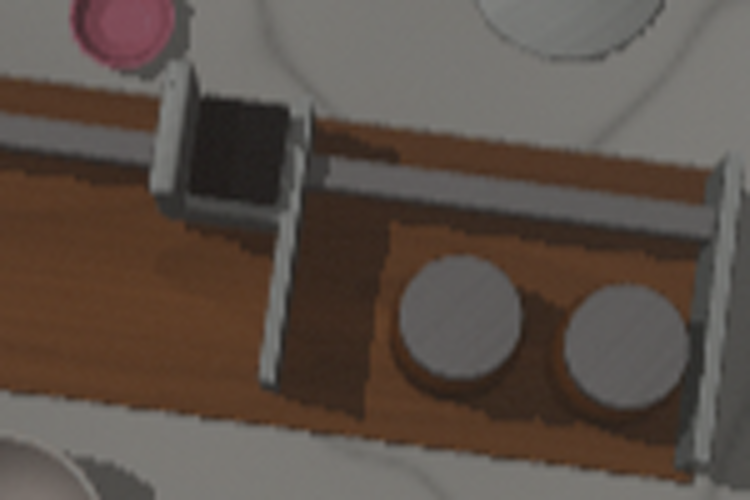

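The crop confirms the black pad behind the jaw plate, with the lug at its +y edge. The views agree on a pad centre near (0.610, 0.085), which is rack x = 40 mm as the description says it should be. Rack yaw is about -6°. I'm going over it now, closing the fingers and turning -0.32 rad.

```bash
python3 -m jog '[[[40,23,0,-0.06],[80,46,0,-0.13],[120,68,0,-0.2],[160,91,0,-0.26],[200,114,0,-0.32]]]' -1
python3 - <<'E'
from h import *
s=bot.get_state();y=np.radians(s["ee_rot"][2]);d=np.array([.610,.084])-s["tool_pos"][:2]
print(s["tool_pos"],s["ee_rot"],"tool xy to pad",d@[np.cos(y),np.sin(y)],d@[np.sin(y),-np.cos(y)])
E
```

```text
time_s: 1.6
tool_pos: [0.3921, 0.3832, 0.2338]
ee_rot: [-180.0, -0.0, -5.6]
ft_force: [0.1, 0.7, 0.5]
grip_width: 0.633
[0.39205266 0.38320011 0.23381603] [-1.79976612e+02 -2.03434692e-02 -5.60020329e+00] tool xy to pad 0.24610496500198012 0.27650334466502235
```

```bash
python3 -m jog '[[[33,37,0,0],[66,74,0,0],[99,111,0,0],[132,148,0,0],[150,168,0,0]]]'
python3 -m jog '[[[32,36,-0,0],[64,72,0,0],[96,109,0,0],[96,109,0,0],[96,109,0,0]]]'
python3 - <<'E'
from h import *
import cv2
s=bot.get_state();y=np.radians(s["ee_rot"][2]);d=np.array([.610,.084])-s["tool_pos"][:2]
print(s["tool_pos"],s["ee_rot"],"tool xy to pad",d@[np.cos(y),np.sin(y)],d@[np.sin(y),-np.cos(y)])
E
```

```text
time_s: 2.1
tool_pos: [0.5264, 0.1985, 0.2339]
ee_rot: [-180.0, -0.0, -5.8]
ft_force: [0.5, 0.9, 0.3]
grip_width: 0.172
time_s: 2.6
tool_pos: [0.6113, 0.0791, 0.2334]
ee_rot: [-180.0, 0.0, -5.9]
ft_force: [0.2, 0.1, 0.2]
grip_width: 0.008
[0.61130254 0.07910571 0.23344603] [-1.79995150e+02  4.62828276e-03 -5.91198428e+00] tool xy to pad -0.0017997241995861592 -0.0047340968562773035
```

```bash
python3 -m jog '[[[-1,-2,30,0],[-2,-4,60,0],[-2,-4,85,0],[-2,-4,95,0],[-2,-4,95,0]]]'
python3 - <<'E'
from h import *
import cv2
p=bot.capture("scene");a=p["img"][170:300,270:420];a=cv2.resize(a,None,fx=4,fy=4,interpolation=2)
q=bot.capture("wrist");b=cv2.resize(q["img"],None,fx=.8,fy=.8)[:, :]
cv2.imwrite("pics/s1.png",cv2.convertScaleAbs(a,alpha=1.5));cv2.imwrite("pics/w1.png",cv2.convertScaleAbs(b,alpha=1.5))
print(bot.get_state()["tool_pos"])
E
```

```text
time_s: 3.1
tool_pos: [0.6086, 0.084, 0.1373]
ee_rot: [179.9, 0.2, -5.8]
ft_force: [-0.4, 1.0, -0.4]
grip_width: 0.004
[0.6104066  0.0840994  0.13980084]
```

View pics/s1.png

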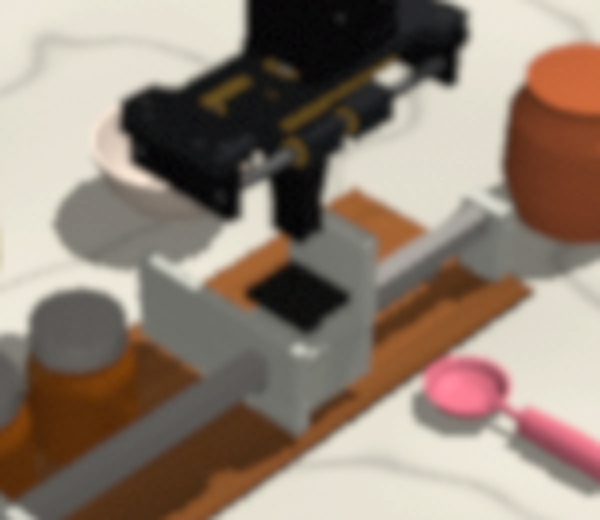

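View pics/w1.png

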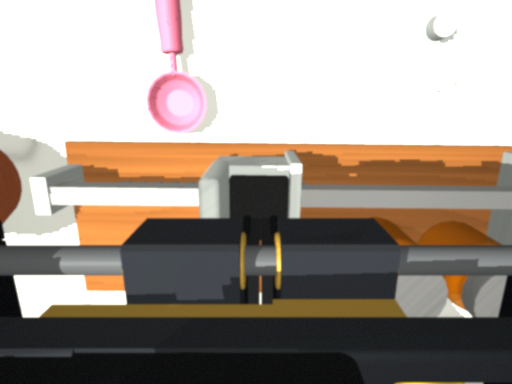

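The scene view shows the finger pair over the pad, in front of the lug. In the wrist view the fingers (x≈261) are centred on the pad (x 230–290), and the rack is aligned with the tool. Next I press down.

```bash
python3 -m jog '[[[0,0,20,0],[0,0,35,0],[0,0,45,0],[0,0,51,0],[0,0,51,0]]]'; python3 -m jog '[[[0,0,2,0],[0,0,4,0],[0,0,4,0],[0,0,4,0],[0,0,4,0]]]'; python3 -c "
from cell import bot;print(bot.get_state()['tool_pos'])"
```

```text
time_s: 3.7
tool_pos: [0.6112, 0.0845, 0.0897]
ee_rot: [-179.9, -0.2, -5.8]
ft_force: [-2.5, 0.6, 4.3]
grip_width: 0.007
time_s: 4.2
tool_pos: [0.6113, 0.0845, 0.0861]
ee_rot: [-179.9, -0.2, -5.8]
ft_force: [-1.8, 0.5, 4.7]
grip_width: 0.009
[0.61127317 0.08453206 0.08608305]
```

```bash
python3 -m jog '[[[0,0,2,0],[0,0,3.5,0],[0,0,3.5,0],[0,0,3.5,0],[0,0,3.5,0]]]'; python3 -c "
from cell import bot;print(bot.get_state()['tool_pos'],bot.get_state()['ft_force'])"
```

```text
time_s: 4.7
tool_pos: [0.6113, 0.0845, 0.0829]
ee_rot: [-179.9, -0.2, -5.8]
ft_force: [-3.7, 0.2, 5.6]
grip_width: 0.005
[0.61128422 0.08451904 0.08293649] [-3.6500861   0.1957614   5.63217623]
```

```bash
python3 -m jog '[[[0,-5,0.3,0],[0,-10,0.3,0],[0,-17,0.3,0],[0,-24,0.3,0],[0,-30,0.3,0]]]'; python3 -m jog '[[[0,-7,0,0],[0,-14,0,0],[0,-21,0,0],[0,-28,0,0],[0,-35,0,0]]]'
```

```text
time_s: 5.2
tool_pos: [0.6145, 0.1137, 0.0831]
ee_rot: [180.0, -0.2, -5.8]
ft_force: [-1.7, -2.7, 5.3]
grip_width: 0.004
time_s: 5.7
tool_pos: [0.6184, 0.1479, 0.0837]
ee_rot: [179.9, -0.3, -5.8]
ft_force: [-2.0, -2.7, 6.5]
grip_width: 0.005
```

```bash
python3 -m jog '[[[0,-7,0.7,0],[0,-14,0.7,0],[0,-21,0.7,0],[0,-28,0.7,0],[0,-30,0.7,0]]]'; python3 -m jog '[[[0,-4,0.2,0],[0,-8,0.2,0],[0,-12,0.2,0],[0,-15,0.2,0],[0,-15,0.2,0]]]'
```

```text
time_s: 6.2
tool_pos: [0.6217, 0.1776, 0.0833]
ee_rot: [179.9, -0.3, -5.7]
ft_force: [-1.4, -2.3, 6.4]
grip_width: 0.002
time_s: 6.7
tool_pos: [0.6239, 0.1921, 0.0837]
ee_rot: [179.8, -0.4, -5.7]
ft_force: [-1.3, -2.0, 5.6]
grip_width: 0.005
```

```bash
python3 -m jog '[[[0,-3,0.5,0],[0,-6,0.5,0],[0,-9,0.5,0],[0,-10,0.5,0],[0,-10,0.5,0]]]'; python3 -m jog '[[[0,-2,0,0],[0,-4,0,0],[0,-6,0,0],[0,-6,0,0],[0,-6,0,0]]]'
```

```text
time_s: 7.2
tool_pos: [0.6246, 0.195, 0.0838]
ee_rot: [179.3, -0.2, -5.8]
ft_force: [-0.6, -18.9, 7.8]
grip_width: 0.005
time_s: 7.7
tool_pos: [0.6247, 0.1945, 0.084]
ee_rot: [178.7, 0.0, -6.0]
ft_force: [0.2, -17.3, 7.9]
grip_width: 0.003
```

Run:
```python
from h import *
import cv2
p=bot.capture("scene");a=p["img"][140:310,270:470];a=cv2.resize(a,None,fx=4,fy=3.5,interpolation=2)
cv2.imwrite("pics/s2.png",cv2.convertScaleAbs(a,alpha=1.5))
```

```text
(no output)
```

View pics/s2.png

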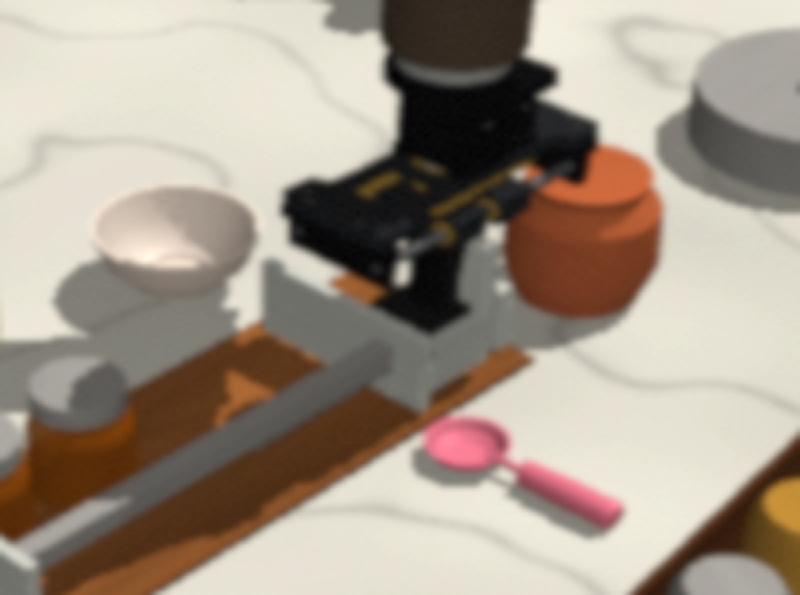

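The jaw has met a solid stop: about 18 N at y = 0.195, with the carriage up against the post in the picture. I'll let go straight up.

```bash
python3 -m jog '[[[0,0,0,0],[0,0,-3,0],[0,0,-8,0],[0,0,-14,0],[0,0,-20,0]]]'; python3 -m jog '[[[0,1,-10,0],[0,2,-30,0],[0,2,-60,0],[0,2,-90,0],[0,2,-120,0]]]';python3 -m jog '[[[-30,0,-20,0],[-60,0,-20,0],[-100,0,-20,0],[-120,0,-20,0],[-120,0,-20,0]]]'
python3 - <<'E'
from h import *
import cv2
T=bot.capture("top");S=bot.capture("scene")
a=cv2.resize(T["img"][150:370,140:480],None,fx=2.35,fy=2.35,interpolation=2);cv2.imwrite("pics/topc2.png",cv2.convertScaleAbs(a,alpha=1.5))
a=cv2.resize(S["img"][160:390,160:460],None,fx=2.6,fy=2.6,interpolation=2);cv2.imwrite("pics/s3.png",cv2.convertScaleAbs(a,alpha=1.5))
for n,p in(("top",T),("scene",S)):
    for q in bot.regions_of(p,"pad_body")[:1]:
        ys,xs=np.nonzero(q["pixels"]);print(n,q["confidence"],len(xs),ray(p,(xs.mean(),ys.mean()),.082))
E
```

```text
time_s: 8.25
tool_pos: [0.6247, 0.1957, 0.1038]
ee_rot: [178.8, 0.0, -5.9]
ft_force: [-0.4, -0.9, -0.0]
grip_width: 0.002
time_s: 8.75
tool_pos: [0.6246, 0.1967, 0.2253]
ee_rot: [178.8, 0.0, -5.9]
ft_force: [0.4, -0.4, -0.1]
grip_width: 0.005
time_s: 9.25
tool_pos: [0.5031, 0.2099, 0.2466]
ee_rot: [178.9, 0.0, -5.8]
ft_force: [0.4, -1.2, -1.2]
grip_width: 0.003
top 0.78 334 [0.62024045 0.18715751 0.082     ]
scene 0.75 825 [ 0.54168908 -0.09917777  0.082     ]
```

View pics/topc2.png

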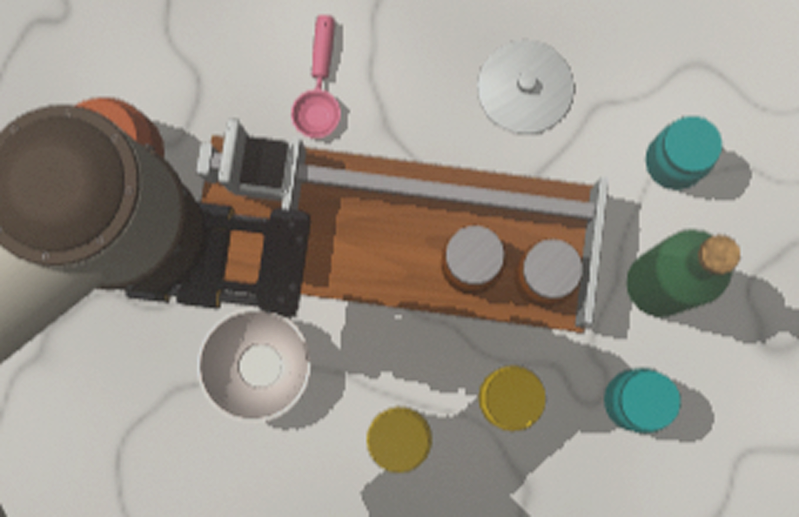

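View pics/s3.png

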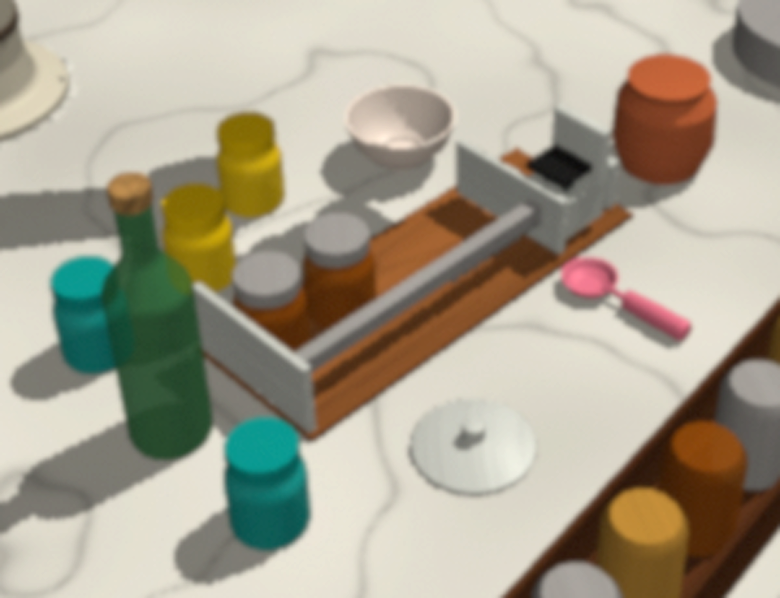

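The scene is undisturbed. The pad moved 103 mm to (0.620, 0.187), in line with the tool travel. I want to be sure the stop was the end of travel, so I'll look closely at the gap to the post.

Run:
```python
from h import *
import cv2
T=bot.capture("top");S=bot.capture("scene")
a=cv2.resize(T["img"][190:250,215:285],(560,480),interpolation=2)
b=cv2.resize(S["img"][190:265,330:410],(533,500),interpolation=2)
c=np.zeros((500,800,3),np.uint8);c[:343,:400]=cv2.resize(a,(400,343));c[:375,400:]=cv2.resize(b,(400,375))
cv2.imwrite("pics/gap.png",cv2.convertScaleAbs(c,alpha=1.6))
def px(p,X):
    q=p["camera_matrix"]@(np.array(p["R"])@X+np.array(p["t"]));return q[:2]/q[2]
o=np.array([.567,.0623,0]);ey=np.array([.109,.994,0]);ex=np.array([.994,-.109,0])
for name,r in(("post top ctr192",(.04,.192,.06)),("lug back if pad130",(.04,.164,.119)),("lug back if pad150",(.04,.184,.119)),("lugback 130 z.056",(.04,.164,.056))):
    X=o+ex*r[0]+ey*r[1]+[0,0,r[2]];u=px(T,X);v=px(S,X)
    print(name,(u-[215,190])*400/70,(v-[330,190])*5+[400,0])
```

```text
post top ctr192 [ 66.6286425 154.9018003] [707.21742767 147.14489368]
lug back if pad130 [110.26219306 132.7519251 ] [675.63157522  70.44279041]
lug back if pad150 [ 58.33644238 126.06667133] [703.62191921  52.77404324]
lugback 130 z.056 [137.22025326 165.79176367] [668.69673137 178.97172467]
```

View pics/gap.png

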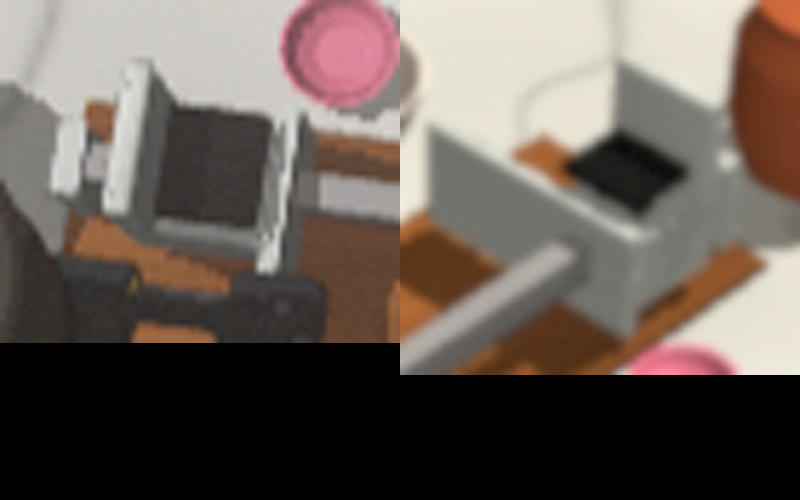

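The lug's back sits where the model puts it for a pad at rack y = 130 mm. The stop held about 18 N against 2.5 N of friction, with the pad 11 mm down and the crock unmoved. That fits the end of travel. The tool is clear of everything, so I'm handing in.

```bash
python3 -c "
from cell import bot;print(bot.sign_off())"
```

```text
the job is handed in; nothing more can be done
None
```

I pressed the release pad about 12 mm down with the closed fingertips and pushed the lug back along the bar until the jaw hit a hard stop. I then lifted straight up so the jaw could lock, and handed the job in at about 9.5 s of robot time.

**What the last checks showed:**
- **Travel:** the pad moved about 103 mm, to rack y of about 130 mm. The stop held about 18 N, with the pad still about 11 mm down.
- **Surroundings:** in the last top and scene pictures the jars and everything else appear where they started, except the crock, which the arm partly hides in the top view. The arm was clear and reading no real contact force.

**Doubts and misses:**
- **End of travel:** I inferred this rather than measured it. The pictures show roughly 15–20 mm of bar between the lug's back and the post, but the firm stop and the unmoved crock indicate the jaw reached its end.
- **Pad up:** I judged this only by eye, from the scene picture.
- **Network miss:** in the last scene picture the pad network picked the wrong thing, so I ignored that reading and used the top view.

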